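Snap the spring dust cap into the extraction inlet

ROBOT

A 6-joint arm with a two-finger parallel gripper is mounted at the origin on a cart in front of the work surface, level with it; the furniture and walls round the work are solid. World frame = base frame: x ahead of the robot, y to its left, z up, the work surface at z = 0. Lengths are in m, angles in rad, forces in N, time in s.
With the tool pointing down it reaches from about 0.375 to 0.9 m from the base axis. Payload 3.1 kg.
Tool frame: the origin (TCP) lies midway between the tips of the shut fingers; the grasp point (between the pads) lies 19 mm behind it; z points along the fingers, y is the direction in which the jaws open and shut (so a half turn about z gives the same grasp; the last joint's range is limited). The gripper opens to 85 mm and grips with 20 to 120 N. Pads are 22 mm wide; open, the fingers measure 114 mm over their backs; the gripper's body (76 mm by 85 mm) begins 54 mm behind the grasp point. The pads swing forward as they close: fully open they stand 13 mm farther back than shut.
Start: joints at [1.099, 0.527, 1.433, -0, 1.181, -0.178], TCP at [0.181, 0.598, 0.231] pointing down, gripper open.
Joint ranges: [-3.08, 3.08], [-0.75, 2.2], [0.22, 2.44], [-1.43, 4.57], [0, 2.65], [-2.85, 2.85]. Speed limits (rad/s): [2.79, 2.79, 3.14, 3.14, 3.14, 3.14].

INTERFACE

Orientations are given as a unit quaternion [x, y, z, w].
In Python, from station import manip gives the robot as it stands.
- The arm moves only by the tool servo_tool, never from a script. Its argument "increments" is a list of rows, each an object with "hand": the closure, from 0 (fully open) to 1 (shut); "travel": the shift along the tool's x, y, z in mm, a list of three; "yaw": the turn about the tool's z in degrees. A call has 1 to 20 rows; each row shifts and turns the commanded pose from where the row before left it, along the tool's axes as they then stand; what a row does not reach is not made up. A row lasts 1/10 s, in which the tool goes at most 50 mm and 8.59 degrees, less where a joint would pass 70% of its speed; a pose out of reach is approached as far as the arm can. A call with a gripper value outside its range is refused whole. The fingers move at their own pace and stop on an object; "newtons" is the grip in N (left out, the last holds). Time passes only in rows, so rows that do not move let the fingers close. It gives the time, the measured TCP pose, the force and the opening at its end, in the units of the state.
- manip.sense(): the state, without advancing time (a new reading comes with each control period).
- manip.snapshot(name): name is "scene" or "side" or "wrist"; returns a dict with "pixels" (384x512x3 uint8, blue, green, red), "fx", "fy", "cx", "cy" (pixels), "D" ([k1, k2, p1, p2, k3] as OpenCV has them; the pictures are not rectified), "R" (3x3) and "t" (3): a world point X has camera coordinates R X + t. Camera axes: x right, y down, z forward; pixel columns grow to the right and rows downward; lengths in m; the calibration is good to about 2 mm. A picture is of the moment at which its call begins. There is no depth.
- manip.sign_off(): hands the job in, once; it reports no verdict.
The state is a dict: "t": time; "q": joint angles; "qd": joint speeds; "tau": joint torques, N m; "tcp_pos": TCP position; "tool_rot": TCP orientation; "force": force on the tool from outside, world axes, zero at the start; "ft_torque": the same for the moment, N m; "finger_gap": opening from 0.0 (shut) to 1.0 (fully open).
Only numpy, scipy, OpenCV 4.12 (cv2) and the standard library are available. Lean on these libraries where they do the work, as an engineer would, in place of code of your own. Each camera call takes 0.05 s, during which the arm holds its last target.

TASK

Close the open dust-extraction inlet on the bench with its spring dust cap: pinch the cap's two tabs together, fit the plug into the mouth of the collar, press it down onto the seal and let the tabs spring out under the rim, so that the cap stays latched, level and fully home when you let go. The collar is set off-centre on its base, so feel for the mouth gently and never force the cap; leave the other things on the bench where they are.

Things in the scene. Friction and masses are not known exactly. Their poses are not given: they have to be found in the camera images.
- cap: Grey dust cap, about 70 to 120 g, standing plug down on the bench. Origin: centre of the plug's underside, z up. Round plug 58 mm across, 16 mm deep, 1 mm chamfer below; on it a round flange 84 mm across, z = 16 to 20 mm, with a low centre boss 18 mm across. Two sprung tabs at +y and -y.
- ear_grip (a point): Point midway between the tabs' two finger ears, 38 mm above the cap's origin, cap's axes. The ears stand on the flange at +y and -y: flat plates 22 mm wide (x), 7 mm thick, z = 21 to 48 mm; outer faces 52 mm apart free, 38 mm fully pinched along y.
- tab_l (a joint): Travel of the +y tab, m: 0 sprung out, 0.007 fully pinched; spring 3 N at 0, 8 N at 0.007. Under its ear the tab has a square latch tooth in the plug's side (14 mm wide, z = 3 to 9 mm of the cap) reaching 35 mm from the cap's axis when free, so the cap will not go in unpinched; it is drawn inside the plug when pinched.
- tab_r (a joint): The same for the -y tab.
- port: Dust-extraction inlet, fixed to the bench: grey base plate 116 x 116 x 8 mm, round hub 102 mm across up to z = 36 mm, black outlet spigot on its +x side to 78 mm from the axis, and on the hub a black round collar 86 mm across, open mouth upward. Origin: underside of the plate on the hub's axis; z up.
- port_axis (a point): Point on the HUB's axis at the height of the collar's rigid rim, 66 mm above the bench. The mouth's centre lies always 7 mm sideways of it, in a direction that varies and is not reported: see or feel it. The collar stays put under the forces of the job. Mouth 62 mm across through a lip 5 mm thick; below it the bore is 74 mm wide, down to 30 mm below the rim.
- seal_level (a point): Point on the hub's axis, 4 mm above the rim: top of the rubber seal ring that lies on the rim round the mouth (74 mm inside, 86 mm outside). The flange must squeeze it: 2 N at touch, 5 N after 2 mm, 8 N after 4 mm, then rigid. Teeth clear the lip after 2 mm; let out, they hold the cap there, its origin 14 mm below the rim. Over 40 N on the inlet is forcing it.
- tape: Chrome tape measure, 36 x 87 x 64 mm, standing on the bench; a bystander. Origin: centre of its underside.
- waxtin: Round flat wax tin, 71 mm across, 28 mm high; a bystander. Origin: centre of its underside.
- sander: Brown sanding block, 60 x 105 x 29 mm; a bystander. Origin: centre of its underside.
Mind the look-alikes: they are no part of the job. What is shaped like the cap but green is not meant.

How it is judged:
On the way, in this order (a step that is already met when the one before it is completed fails the run):
1. the cap is lifted clear of the bench with both tabs pinched in (value of joint each of tab_l, tab_r above 0.0045 m and height (world z) of cap above 0.03 m), for 0.2 s.
2. the plug is down in the mouth, onto the seal, with both tabs still pinched (value of joint each of tab_l, tab_r above 0.0045 m and z of cap in the frame of port_axis below -0.0135 m and horizontal distance between cap and port_axis below 0.0105 m), for 0.1 s.
At the end, for the whole second after the job is handed in: The cap is latched in the collar: both tabs sprung out to within 1.5 mm of free, the cap's origin 12 to 18 mm below the rim and within 10.5 mm of the hub's axis, the cap level to 0.06 rad and at rest (value of joint each of tab_l, tab_r below 0.0015 m and z of cap in the frame of port_axis between -0.018 and -0.012 m and horizontal distance between cap and port_axis below 0.0105 m and angle between cap's own z axis and vertical below 0.06 rad and linear speed of cap below 0.01 m/s); the robot touches nothing.
It fails at once if the cap is pressed on the inlet with more than 40 N (contact force between cap and port above 40 N).
It fails at once if the robot pushes on the inlet with more than 15 N (contact force between any of the fingers, the arm and port above 15 N).
It fails at once if the tape measure is pushed more than 30 mm from its place (distance of tape from where it was at the start of the episode above 0.03 m).
It fails at once if the wax tin is pushed more than 30 mm from its place (distance of waxtin from where it was at the start of the episode above 0.03 m).
It fails at once if the sanding block is pushed more than 30 mm from its place (distance of sander from where it was at the start of the episode above 0.03 m).
It also fails if it takes over 64 s, if anything falls off the work surface, if the arm or the gripper's body presses on something with over 40 N, if the wrist force passes 120 N, or if a joint passes its speed limit or range.

## Working session

There is one attempt and no reset: what is moved stays moved. The work goes in short steps, Python scripts to look and compute and a tool call to move; the robot and the scene stay as the last step left them, time stands still between calls to the robot, and variables do not carry over. Pictures are saved under pics/ and viewed, and the job is handed in when it is done.

Besides the shell and the picture viewer there is one more tool, called after "Emit:" by a JSON object that holds its "api" and its "payload". servo_tool: Moves the arm, as the interface text tells. Its arguments: {"type":"object","properties":{"increments":{"type":"array","items":{"type":"object","properties":{"hand":{"type":"number"},"travel":{"type":"array","items":{"type":"number"}},"yaw":{"type":"number"}}}},"newtons":{"type":"number"}},"required":["increments"]}

```bash
mkdir -p pics; ls; cat > h.py <<'E'
import numpy as np, cv2, pickle
from station import manip
def snap(n,f):
    s=manip.snapshot(n); cv2.imwrite('pics/'+f+'.png',s['pixels']); pickle.dump({k:(np.array(v) if not isinstance(v,(float,int)) else v) for k,v in s.items()},open('pics/'+f+'.pkl','wb')); return s
def load(f): return pickle.load(open('pics/'+f+'.pkl','rb'))
def K(s): return np.array([[s['fx'],0,s['cx']],[0,s['fy'],s['cy']],[0,0,1.]])
def ray(s,p):
    u=cv2.undistortPoints(np.array([[p]],float),K(s),np.array(s['D'],float))[0,0]
    R=np.array(s['R']);t=np.array(s['t']); return -R.T@t, R.T@np.array([u[0],u[1],1])
def onz(s,p,z):
    c,d=ray(s,p); return c+d*(z-c[2])/d[2]
def proj(s,X):
    R=np.array(s['R'],float); return cv2.projectPoints(np.atleast_2d(np.array(X,float)),cv2.Rodrigues(R)[0],np.array(s['t'],float),K(s),np.array(s['D'],float))[0][:,0]
E
python3 - <<'E'
from h import *
print(manip.sense())
for n in ('scene','side','wrist'):
    s=snap(n,n+'0'); print(n,-np.array(s['R']).T@np.array(s['t']),np.array(s['R'])[2],s['fx'])
E
```

```text
pics
{'t': 0.0, 'q': array([ 1.09851560e+00,  5.28509379e-01,  1.43390816e+00,  7.12148590e-06,
        1.18139336e+00, -1.78489807e-01]), 'qd': array([ 0.00065483, -0.00013898,  0.00122271,  0.00126142,  0.00089402,
        0.00063645]), 'tau': array([ 7.96012646e-04, -4.42349553e+01, -1.78026402e+01, -1.98533221e-04,
        8.37111671e-03,  1.59377987e-05]), 'tcp_pos': array([0.1806207 , 0.59758098, 0.23030521]), 'tool_rot': array([ 1.46368988e-01,  9.89229442e-01, -1.04986986e-03, -3.57676767e-04]), 'force': array([0.38713463, 0.14142862, 0.21076672]), 'ft_torque': array([-0.00884385,  0.02674439, -0.01663523]), 'finger_gap': 0.9988445463320349}
scene [-0.05327209 -1.01767706  0.53952172] [ 0.45955552  0.79700043 -0.39191713] 492.6186271707444
side [0.46529761 0.61242173 0.51587948] [ 0.02306068 -0.84079983 -0.54085475] 352.2660522920355
wrist [0.11495407 0.61748402 0.37397025] [ 0.25762974 -0.08037942 -0.96289463] 306.6985278237893
```

View pics/scene0.png

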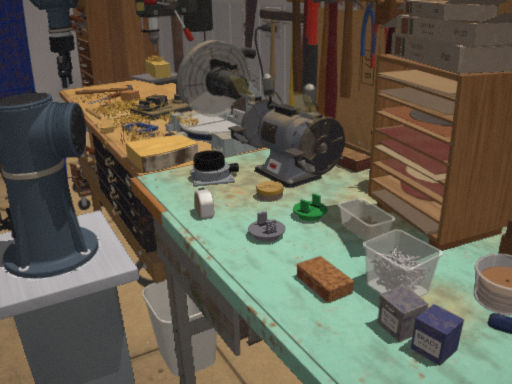

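View pics/side0.png

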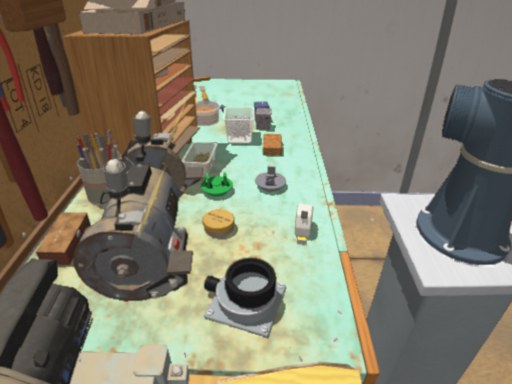

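View pics/wrist0.png

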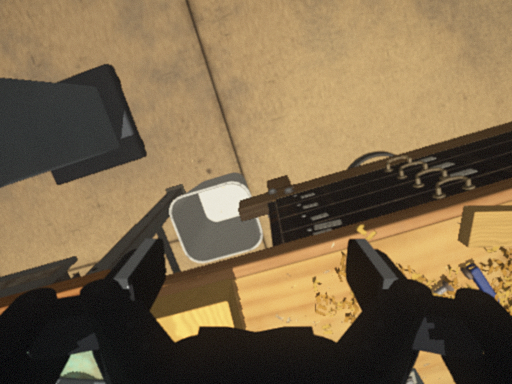

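The side view shows the grey cap near (270,182), the green look-alike at (217,186) and the inlet collar near (250,282). In the scene view the cap is near (266,230) and the inlet near (211,165). I'll zoom in next.

```bash
python3 - <<'E'
from h import *
a=load('side0')['pixels'];b=load('scene0')['pixels']
def crop(im,x,y,w,h,k,f): cv2.imwrite('pics/'+f,cv2.resize(im[y:y+h,x:x+w],None,fx=k,fy=k,interpolation=cv2.INTER_CUBIC))
crop(a,200,250,100,90,6,'c1.png');crop(a,240,155,60,45,10,'c2.png');crop(b,180,140,70,55,10,'c3.png');crop(b,240,200,60,50,10,'c4.png')
s=load('side0');
for p in [(270,186)]: print(onz(s,p,.016))
print(onz(load('scene0'),(266,233),.016))
print(onz(s,(250,280),.066))
print(onz(load('scene0'),(209,157),.066))
E
```

```text
[ 0.44115349 -0.15393805  0.016     ]
[ 0.43445109 -0.19656048  0.016     ]
[0.4795167  0.21032582 0.066     ]
[0.48164976 0.19426612 0.066     ]
```

View pics/c1.png

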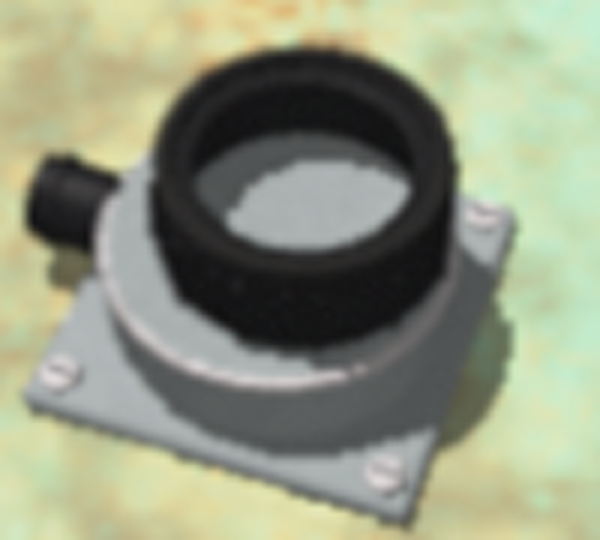

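View pics/c2.png

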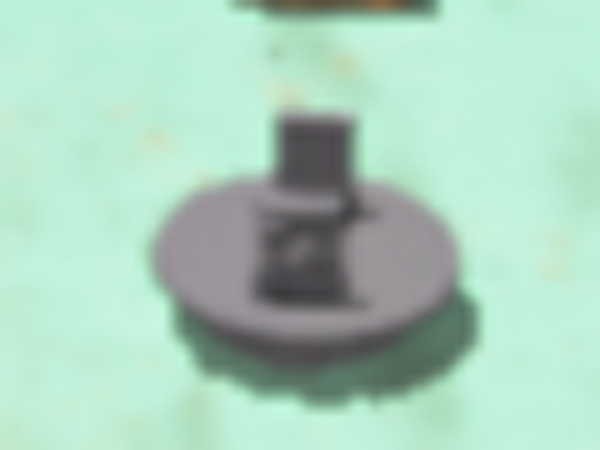

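View pics/c3.png

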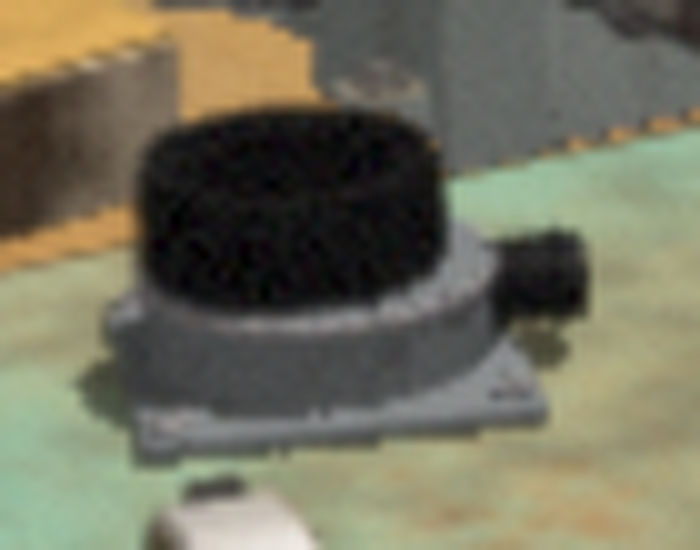

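View pics/c4.png

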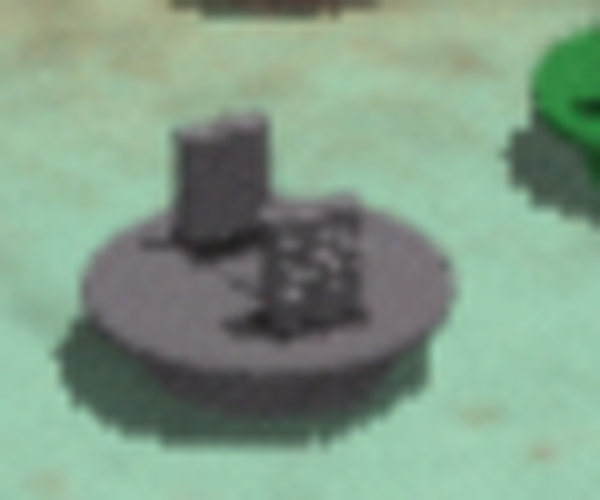

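```bash
python3 - <<'E'
from h import *
s=load('side0');c=load('scene0')
print('cap',onz(s,(270.6,180.8),.02),onz(c,(266.8,228.8),.02))
# flange left/right extremes
print('capLR side',onz(s,(255.2,180.8),.02),onz(s,(286,180.8),.02))
print('capLR scene',onz(c,(248.2,229),.02),onz(c,(285.6,228.5),.02))
# rim: side outer ellipse in c1 k=6 : x 155..457, top 48
print('rim side LR',onz(s,(200+155/6,250+155/6),.07),onz(s,(200+457/6,250+160/6),.07))
print('rim scene LR',onz(c,(180+14.2,140+16.5),.07),onz(c,(180+44.2,140+16.5),.07))
# mouth inside ellipse c1 : x190..412 , y 82..255
print('top/bot',onz(s,(200+307/6,250+48/6),.07))
# ears tops: side near ear? 
print('far ear top',[onz(s,(240+x/10,155+11.5),.048)[:2] for x in (28,35.5)] if 0 else [onz(s,(240+x,155+11.5),.048)[:2] for x in (28,35.5)],'near',[onz(s,(240+x,155+19.5),.048)[:2] for x in (25.5,34.5)])
print('scene ears',[onz(c,(240+x,200+y),.048)[:2] for x,y in ((17.5,12.5),(26.5,11.8),(26.3,20.3),(35.8,19.8))])
E
```

```text
cap [ 0.43951242 -0.17294236  0.02      ] [ 0.44223355 -0.18718571  0.02      ]
capLR side [ 0.48006301 -0.17126974  0.02      ] [ 0.39886696 -0.17462367  0.02      ]
capLR scene [ 0.40675968 -0.16592336  0.02      ] [ 0.47826262 -0.20836103  0.02      ]
rim side LR [0.52005227 0.20638695 0.07      ] [0.43606571 0.20509501 0.07      ]
rim scene LR [0.44351765 0.21126781 0.07      ] [0.51503016 0.16397709 0.07      ]
top/bot [0.4792367  0.16293743 0.07      ]
far ear top [array([ 0.44704621, -0.19943595]), array([ 0.42711188, -0.2002957 ])] near [array([ 0.45366475, -0.15822967]), array([ 0.43063435, -0.1591978 ])]
scene ears [array([ 0.43782949, -0.15470894]), array([ 0.45673599, -0.16251476]), array([ 0.43478702, -0.19800404]), array([ 0.45348581, -0.20705912])]
```

```bash
cat >> h.py <<'E'
from scipy.spatial.transform import Rotation as Ro
def todelta(target):
    st=manip.sense(); R=Ro.from_quat(st['tool_rot']).as_matrix()
    return (R.T@(np.array(target)-st['tcp_pos']))*1e3
def yawang():
    R=Ro.from_quat(manip.sense()['tool_rot']).as_matrix(); return np.degrees(np.arctan2(R[1,1],R[0,1])),R
E
python3 - <<'E'
from h import *
print(todelta((.46,.2,.25)),yawang())
E
```

```text
[-382.48947103 -299.8460206   -19.05610458] (np.float64(73.16654690632488), array([[-9.57150405e-01,  2.89590303e-01, -7.47412911e-04],
       [ 2.89591129e-01,  9.57149285e-01, -1.49111710e-03],
       [ 2.83572678e-04, -1.64366749e-03, -9.99998609e-01]]))
```

Emit:
{"api": "servo_tool", "payload": {"increments": [{"hand": 0,"travel": [-20,-16,-2]},{"hand": 0,"travel": [-31,-24,-2]},{"hand": 0,"travel": [-31,-24,-2]},{"hand": 0,"travel": [-31,-24,-2]},{"hand": 0,"travel": [-31,-24,-2]},{"hand": 0,"travel": [-31,-24,-2]},{"hand": 0,"travel": [-31,-24,-2]},{"hand": 0,"travel": [-31,-24,-2]},{"hand": 0,"travel": [-31,-24,-2]},{"hand": 0,"travel": [-31,-24,-2]},{"hand": 0,"travel": [-31,-24,0]},{"hand": 0,"travel": [-31,-24,0]},{"hand": 0,"travel": [-21,-20,0]},{"hand": 0,"travel": [0,0,0]},{"hand": 0,"travel": [0,0,0]}]}}

```text
schema error: expected keys hand, travel, yaw
```

```bash
python3 - <<'E'
from h import *
print(manip.sense()['tcp_pos'],manip.sense()['force'])
s=snap('wrist','w1')
E
```

```text
[0.18071831 0.59773455 0.23055954] [-0.96267507  0.0476575  -0.75557072]
```

View pics/w1.png

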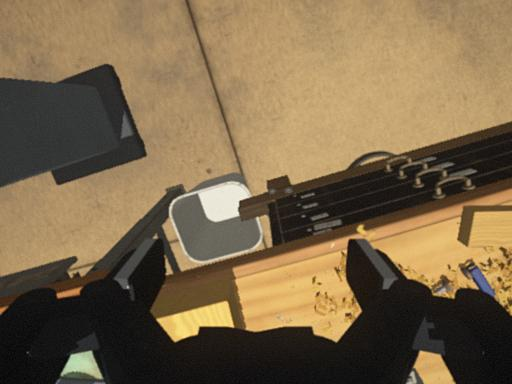

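The move was refused because every row needs a yaw key, so the view is unchanged. I'll resend it with yaw.

Emit:
{"api": "servo_tool", "payload": {"increments": [{"hand": 0,"travel": [-20,-16,-2],"yaw": 0},{"hand": 0,"travel": [-31,-24,-2],"yaw": 0},{"hand": 0,"travel": [-31,-24,-2],"yaw": 0},{"hand": 0,"travel": [-31,-24,-2],"yaw": 0},{"hand": 0,"travel": [-31,-24,-2],"yaw": 0},{"hand": 0,"travel": [-31,-24,-2],"yaw": 0},{"hand": 0,"travel": [-31,-24,-2],"yaw": 0},{"hand": 0,"travel": [-31,-24,-2],"yaw": 0},{"hand": 0,"travel": [-31,-24,-2],"yaw": 0},{"hand": 0,"travel": [-31,-24,-2],"yaw": 0},{"hand": 0,"travel": [-31,-24,0],"yaw": 0},{"hand": 0,"travel": [-31,-24,0],"yaw": 0},{"hand": 0,"travel": [-21,-20,0],"yaw": 0},{"hand": 0,"travel": [0,0,0],"yaw": 0},{"hand": 0,"travel": [0,0,0],"yaw": 0}]}}

```text
t: 1.7
tcp_pos: [0.4596, 0.2, 0.2511]
tool_rot: [0.147, 0.989, 0.0, -0.0]
force: [-0.8, 0.7, -0.4]
finger_gap: 0.999
```

```bash
python3 - <<'E'
from h import *
print(manip.sense()['tcp_pos'],manip.sense()['force'])
s=snap('wrist','w1')
E
```

```text
[0.45961876 0.20001579 0.25112329] [-0.79014518  0.6500015  -0.38254995]
```

View pics/w1.png

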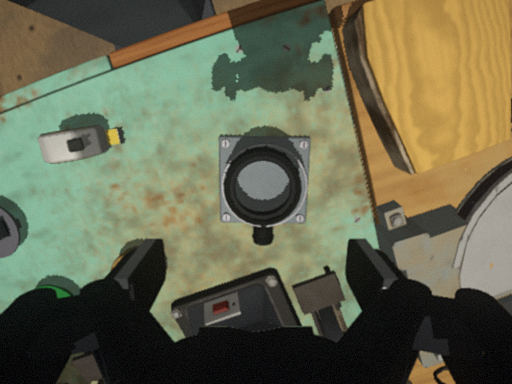

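The wrist view shows the whole inlet. The plate corners are near (220,137) to (309,222), the collar is near (263,185) and the spigot is at (263,235). The tape is at (80,143), away from the job.

```bash
python3 - <<'E'
from h import *
a=load('w1')['pixels']
im=cv2.resize(a[125:250,210:320],None,fx=5,fy=5,interpolation=cv2.INTER_CUBIC)
im=np.clip(im.astype(float)*1.6+15,0,255).astype(np.uint8)
cv2.imwrite('pics/c5.png',im)
E
```

```text
(no output)
```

View pics/c5.png

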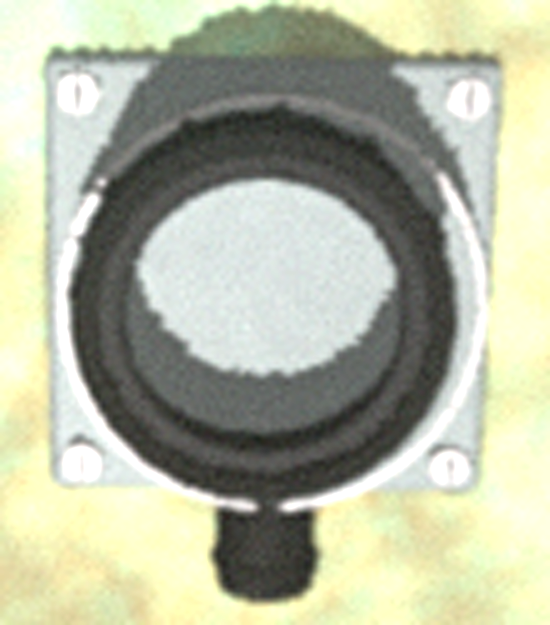

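```bash
python3 - <<'E'
from h import *
s=load('w1')
P=lambda x,y:(210+(x+.5)/5-.5,125+(y+.5)/5-.5)
C=[onz(s,P(*p),.008) for p in ((50,60),(497,65),(57,485),(478,488))]
S=[onz(s,P(*p),.008) for p in ((78,95),(469,98),(82,463),(450,466))]
for Q in(C,S):
    Q=np.array(Q)[:,:2];print(Q.round(4).tolist(),Q.mean(0),[np.linalg.norm(Q[i]-Q[j]).round(4) for i,j in((0,1),(2,3),(0,2),(1,3),(0,3),(1,2))])
    print('dir +x', np.degrees(np.arctan2(*((Q[2]+Q[3]-Q[0]-Q[1])[::-1]))))
th=np.linspace(0,2*np.pi,200)
hub=np.array(S)[:,:2].mean(0)
def circ(c,r,z):return np.c_[c[0]+r*np.cos(th),c[1]+r*np.sin(th),z+0*th]
im=cv2.imread('pics/c5.png')
def dr(X,col):
    p=proj(s,X);q=np.c_[(p[:,0]-210+.5)*5-.5,(p[:,1]-125+.5)*5-.5].round().astype(int);cv2.polylines(im,[q],True,col,1)
m=np.array(onz(s,P(266,312),.066))[:2];print('mouth?',m,'hub',hub,m-hub)
dr(circ(hub,.051,.036),(255,0,0))
dr(circ(m,.031,.066),(0,0,255));dr(circ(m,.043,.070),(0,255,0));dr(circ(m,.037,.070),(255,0,255))
cv2.imwrite('pics/c6.png',im)
E
```

```text
[[0.4174, 0.1657], [0.4511, 0.2725], [0.5256, 0.1311], [0.5596, 0.2397]] [0.48843062 0.20225102] [np.float64(0.112), np.float64(0.1137), np.float64(0.1136), np.float64(0.1134), np.float64(0.1603), np.float64(0.1599)]
dir +x -17.30083492711944
[[0.4278, 0.1697], [0.4571, 0.2637], [0.5216, 0.1396], [0.5512, 0.234]] [0.48941531 0.20173216] [np.float64(0.0985), np.float64(0.099), np.float64(0.0985), np.float64(0.0987), np.float64(0.1392), np.float64(0.1399)]
dir +x -17.649745330223674
mouth? [0.48045361 0.20195083] hub [0.48941531 0.20173216] [-0.0089617   0.00021868]
```

View pics/c6.png

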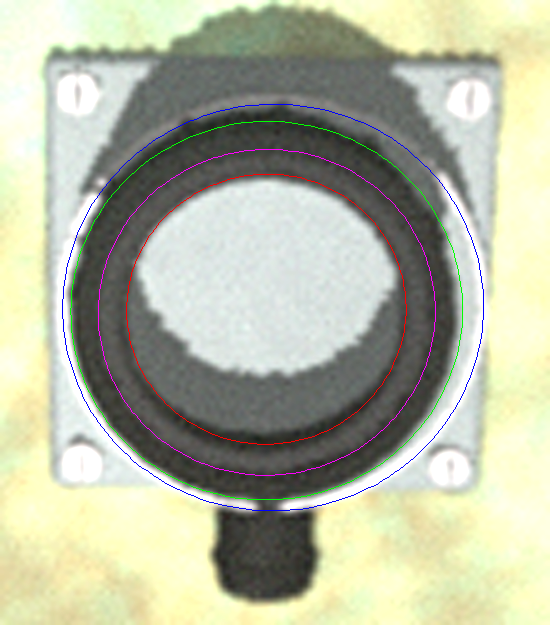

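Emit:
{"api": "servo_tool", "payload": {"increments": [{"hand": 0,"travel": [-5,-20,0],"yaw": 0},{"hand": 0,"travel": [-10,-39,0],"yaw": 0},{"hand": 0,"travel": [-10,-39,0],"yaw": 0},{"hand": 0,"travel": [-10,-39,0],"yaw": 0},{"hand": 0,"travel": [-10,-39,0],"yaw": 0},{"hand": 0,"travel": [-10,-39,0],"yaw": 0},{"hand": 0,"travel": [-10,-39,0],"yaw": 0},{"hand": 0,"travel": [-10,-39,0],"yaw": 0},{"hand": 0,"travel": [-10,-39,0],"yaw": 0},{"hand": 0,"travel": [-9,-37,0],"yaw": 0},{"hand": 0,"travel": [0,0,0],"yaw": 0},{"hand": 0,"travel": [0,0,0],"yaw": 0}]}}

```text
t: 2.95
tcp_pos: [0.4427, -0.1791, 0.2511]
tool_rot: [0.147, 0.989, 0.001, -0.0]
force: [0.1, 0.7, 0.7]
finger_gap: 1.001
```

```bash
python3 - <<'E'
from h import *
print(manip.sense()['tcp_pos'],manip.sense()['force'],yawang()[0])
s=snap('wrist','w2')
E
```

```text
[ 0.44268945 -0.17912083  0.25108663] [0.1320351  0.68804521 0.66068635] 73.14680970191075
```

View pics/w2.png

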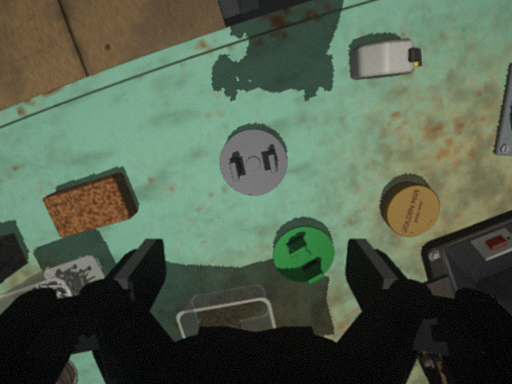

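The cap is at (253,161) with its ears near (237,163) and (269,160), so it is almost aligned with the jaws. The green look-alike is at (303,252), well to one side.

```bash
python3 - <<'E'
from h import *
a=load('w2')['pixels']
im=cv2.resize(a[120:205,210:295],None,fx=8,fy=8,interpolation=cv2.INTER_CUBIC)
im=im[:600]
im=np.clip(im.astype(float)*1.5+15,0,255).astype(np.uint8)
cv2.imwrite('pics/c7.png',im)
E
```

```text
(no output)
```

View pics/c7.png

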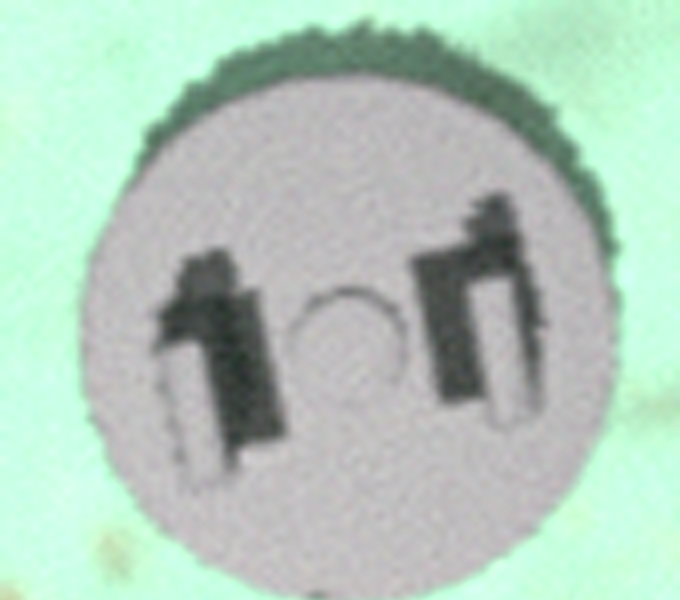

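```bash
python3 - <<'E'
from h import *
s=load('w2')
P=lambda x,y:(210+(x+.5)/8-.5,120+(y+.5)/8-.5)
L=np.array([onz(s,P(*p),.048)[:2] for p in ((160,348),(205,340),(230,480),(190,490))])
R=np.array([onz(s,P(*p),.048)[:2] for p in ((470,283),(517,275),(540,415),(492,430))])
f=onz(s,P(350,336),.02)[:2]
print('flange',f,'ears mid',(L.mean(0)+R.mean(0))/2)
v=R.mean(0)-L.mean(0);print(np.linalg.norm(v),'ydir',np.degrees(np.arctan2(v[1],v[0])))
for Q in(L,R):
    w=Q[0]-Q[3];w2=Q[1]-Q[2];w=w+w2;print('width',np.linalg.norm(w)/2,'perp',np.degrees(np.arctan2(w[1],w[0]))-90)
print([np.linalg.norm(onz(s,P(82,336),.02)-onz(s,P(617,336),.02))])
print(yawang()[0], manip.sense()['q'])
E
```

```text
flange [ 0.4410393  -0.18142494] ears mid [ 0.44282775 -0.18179696]
0.04534627249136385 ydir 85.02830797382964
width 0.021088743244229456 perp 82.98394747714607
width 0.02115703420560736 perp 82.76934825750959
[np.float64(0.08277094181391377)]
73.22457269325865 [-6.18278076e-01  3.02521031e-01  1.76755180e+00  7.29315620e-04
  1.07312773e+00 -1.89663738e+00]
```

Emit:
{"api": "servo_tool", "payload": {"increments": [{"hand": 0,"travel": [0,0,15],"yaw": -5.4},{"hand": 0,"travel": [0,0,25],"yaw": -5.4},{"hand": 0,"travel": [0,0,30],"yaw": 0},{"hand": 0,"travel": [0,0,30],"yaw": 0},{"hand": 0,"travel": [0,0,20],"yaw": 0},{"hand": 0,"travel": [0,0,0],"yaw": 0},{"hand": 0,"travel": [0,0,0],"yaw": 0}]}}

```text
t: 3.7
tcp_pos: [0.443, -0.1784, 0.1315]
tool_rot: [0.051, 0.999, 0.0, -0.0]
force: [0.1, -0.4, 0.4]
finger_gap: 1.0
```

```bash
python3 - <<'E'
from h import *
print(manip.sense()['tcp_pos'],manip.sense()['force'],yawang()[0],todelta((.4420,-.1816,.06)))
s=snap('wrist','w3')
im=cv2.resize(s['pixels'],(800,600));cv2.imwrite('pics/w3b.png',np.clip(im.astype(float)*1.3+15,0,255).astype(np.uint8))
E
```

```text
[ 0.44297244 -0.17844508  0.13152986] [ 0.10022026 -0.44247678  0.35103608] 84.09927250205811 [ 0.59266497 -3.27981466 71.52839588]
```

View pics/w3b.png

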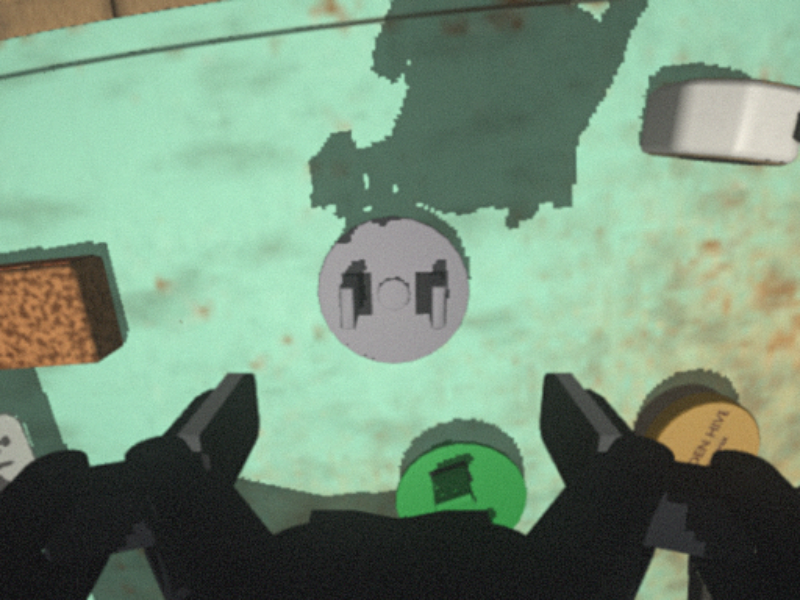

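The ears now line up with the jaws. Left ear top is near (347,308) and the right near (439,307) in the enlarged picture, about 3 mm left of jaw centre.

```bash
python3 - <<'E'
from h import *
s=load('w3');k=512/800
P=lambda x,y:((x+.5)*k-.5,(y+.5)*k-.5)
L=np.array([onz(s,P(*p),.048)[:2] for p in ((339,288),(352,288),(355,328),(342,329))])
R=np.array([onz(s,P(*p),.048)[:2] for p in ((432,287),(444,287),(446,327),(434,328))])
v=R.mean(0)-L.mean(0);c=(L.mean(0)+R.mean(0))/2
print(c,np.linalg.norm(v),np.degrees(np.arctan2(v[1],v[0])),'fl',onz(s,P(394,290),.02))
st=manip.sense();print(st['tcp_pos'],todelta((*c,.07)))
E
```

```text
[ 0.44273669 -0.18179891] 0.04558355332218982 84.76834250261133 fl [ 0.44089666 -0.18139243  0.02      ]
[ 0.44351197 -0.17915126  0.13215323] [ 0.56498319 -2.68382265 62.15394414]
```

Emit:
{"api": "servo_tool", "payload": {"increments": [{"hand": 0,"travel": [1,-3,20],"yaw": 0},{"hand": 0,"travel": [0,0,30],"yaw": 0},{"hand": 0,"travel": [0,0,25],"yaw": 0},{"hand": 0,"travel": [0,0,18],"yaw": 0},{"hand": 0,"travel": [0,0,10],"yaw": 0},{"hand": 0,"travel": [0,0,0],"yaw": 0},{"hand": 0,"travel": [0,0,0],"yaw": 0}], "newtons": 30}}

```text
t: 4.45
tcp_pos: [0.4422, -0.1832, 0.0292]
tool_rot: [0.053, 0.999, -0.001, 0.001]
force: [-0.1, -0.6, -0.0]
finger_gap: 0.996
```

```bash
python3 - <<'E'
from h import *
print(manip.sense()['tcp_pos'],manip.sense()['force'],yawang()[0])
s=snap('wrist','w4')
im=cv2.resize(s['pixels'],(800,600));cv2.imwrite('pics/w4b.png',np.clip(im.astype(float)*1.3+15,0,255).astype(np.uint8))
E
```

```text
[ 0.44224869 -0.18316617  0.02924286] [-0.05907851 -0.60167659 -0.02561249] 83.9807850632261
```

View pics/w4b.png

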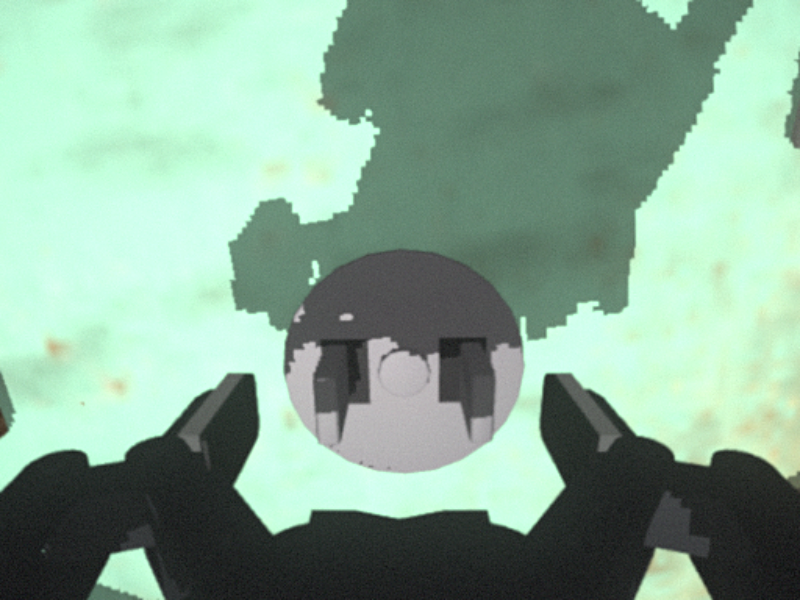

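The cap is centred, with its ears at (327,410) and (482,410) and the pads at (245,400) and (555,400). I'll close in stages.

Emit:
{"api": "servo_tool", "payload": {"increments": [{"hand": 0.2,"travel": [0,0,2],"yaw": 0},{"hand": 0.35,"travel": [0,0,0],"yaw": 0},{"hand": 0.42,"travel": [0,0,0],"yaw": 0},{"hand": 0.48,"travel": [0,0,0],"yaw": 0},{"hand": 0.54,"travel": [0,0,0],"yaw": 0},{"hand": 0.6,"travel": [0,0,0],"yaw": 0},{"hand": 1,"travel": [0,0,0],"yaw": 0},{"hand": 1,"travel": [0,0,0],"yaw": 0},{"hand": 1,"travel": [0,0,0],"yaw": 0},{"hand": 1,"travel": [0,0,0],"yaw": 0}]}}

```text
t: 5.5
tcp_pos: [0.4419, -0.183, 0.0277]
tool_rot: [0.052, 0.999, -0.001, 0.001]
force: [-0.6, 0.7, 12.8]
finger_gap: 0.417
```

```bash
python3 - <<'E'
from h import *
print(manip.sense()['tcp_pos'],manip.sense()['force'],manip.sense()['ft_torque'],manip.sense()['finger_gap']*85,yawang()[0])
s=snap('wrist','w5')
im=cv2.resize(s['pixels'],(800,600));cv2.imwrite('pics/w5b.png',np.clip(im.astype(float)*1.3+15,0,255).astype(np.uint8))
snap('scene','s5');snap('side','d5')
E
```

```text
[ 0.44186468 -0.18303787  0.02774534] [-0.55158084  0.7184222  12.83575216] [0.17875679 0.14194308 0.12701043] 35.433977615345405 84.00418168248311
```

View pics/w5b.png

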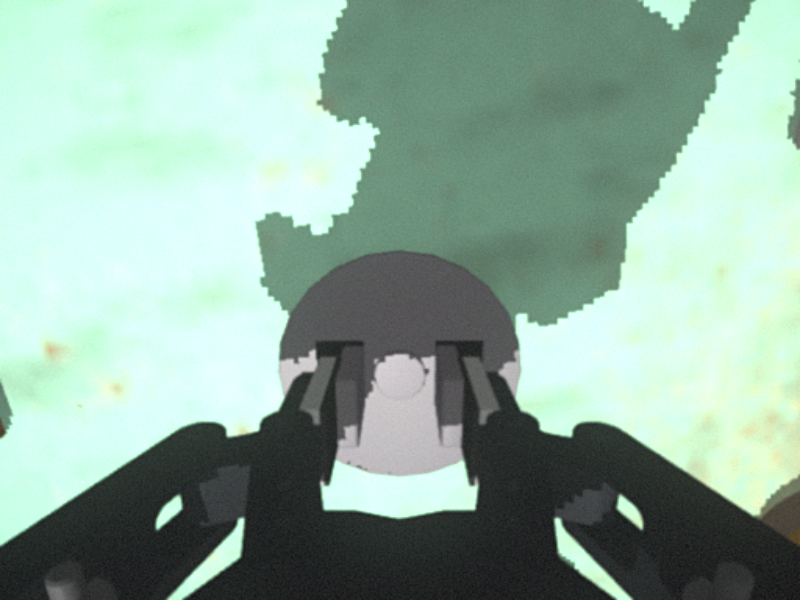

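Both ears are pinched, and the 12.8 N upward force fits the pads swinging down onto the cap as they close. I'll lift next.

Emit:
{"api": "servo_tool", "payload": {"increments": [{"hand": 1,"travel": [0,0,-2],"yaw": 0},{"hand": 1,"travel": [0,0,-3],"yaw": 0},{"hand": 1,"travel": [0,0,-5],"yaw": 0},{"hand": 1,"travel": [0,0,-10],"yaw": 0},{"hand": 1,"travel": [0,0,-20],"yaw": 0},{"hand": 1,"travel": [0,0,-30],"yaw": 0},{"hand": 1,"travel": [0,0,-40],"yaw": 0},{"hand": 1,"travel": [0,0,-30],"yaw": 0},{"hand": 1,"travel": [0,0,0],"yaw": 0},{"hand": 1,"travel": [0,0,0],"yaw": 0},{"hand": 1,"travel": [0,0,0],"yaw": 0}]}}

```text
t: 6.75
tcp_pos: [0.4406, -0.1822, 0.1654]
tool_rot: [0.053, 0.999, 0.001, -0.001]
force: [0.9, 0.1, -1.3]
finger_gap: 0.416
```

```bash
python3 - <<'E'
from h import *
print(manip.sense()['tcp_pos'],manip.sense()['force'],manip.sense()['ft_torque'],manip.sense()['finger_gap']*85,yawang()[0])
s=snap('wrist','w6')
im=cv2.resize(s['pixels'],(800,600));cv2.imwrite('pics/w6b.png',np.clip(im.astype(float)*1.3+15,0,255).astype(np.uint8))
b=snap('scene','s6')['pixels'];a=snap('side','d6')['pixels']
cv2.imwrite('pics/e6.png',np.hstack([cv2.resize(b[130:250,200:320],(400,400),interpolation=2),cv2.resize(a[90:210,210:330],(400,400),interpolation=2)]))
E
```

```text
[ 0.44056481 -0.18220229  0.16544488] [ 0.93036789  0.12571467 -1.33300659] [0.01433699 0.03666689 0.03794652] 35.34771189578382 83.96351862133545
```

View pics/w6b.png

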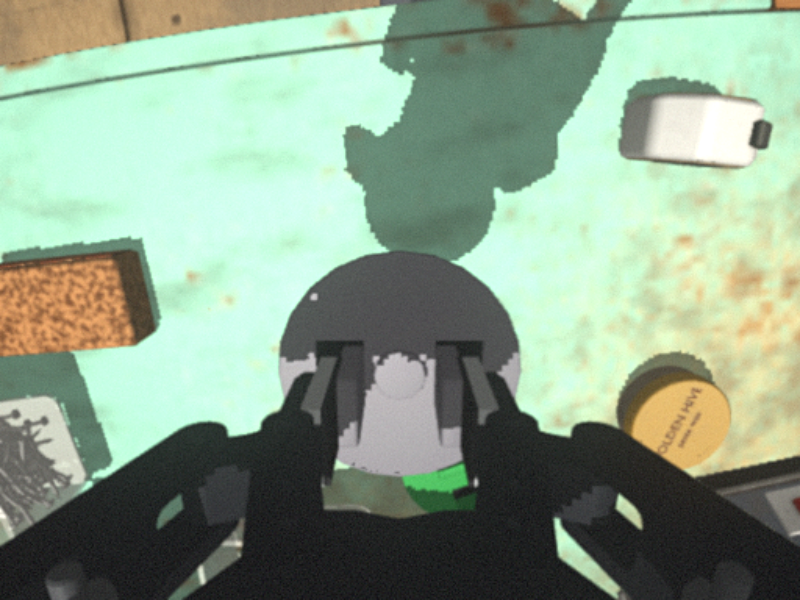

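View pics/e6.png

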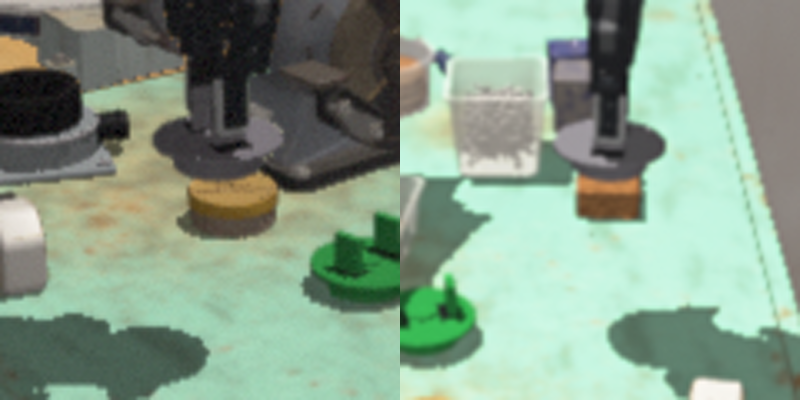

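The cap is held level and lifted clear. The force is -1.3 N, which matches its weight, and its place in the wrist view is unchanged. Next I'll get the cap axis relative to the TCP.

```bash
python3 - <<'E'
from h import *
from scipy.optimize import least_squares
k=512/800
P=lambda x,y:((x+.5)*k-.5,(y+.5)*k-.5)
st=manip.sense()
for f,z in(('w5',.02),('w6',st['tcp_pos'][2]-.0077)):
    s=load(f)
    # flange edge points
    pts=np.array([P(*p) for p in ((279,365),(520,360),(400,252),(310,297),(490,298),(345,266),(456,266),(400,475),(360,470),(440,470))])
    X=np.array([onz(s,p,z)[:2] for p in pts])
    fit=least_squares(lambda v:np.hypot(X[:,0]-v[0],X[:,1]-v[1])-v[2],[X[:,0].mean(),X[:,1].mean(),.042]).x
    print(f,fit, (np.hypot(X[:,0]-fit[0],X[:,1]-fit[1])-fit[2]).round(4))
    tcp=np.array([.44186,-.18304]) if f=='w5' else st['tcp_pos'][:2]
    print('cap-tcp world',fit[:2]-tcp)
E
```

```text
w5 [ 0.44259222 -0.18326599  0.0413185 ] [ 0.0002  0.0001  0.0009 -0.0011 -0.0012  0.0003  0.0005 -0.0003  0.0002
  0.0003]
cap-tcp world [ 0.00073222 -0.00022599]
w6 [ 0.44135745 -0.18237234  0.0413756 ] [ 0.0003  0.0002  0.0009 -0.0011 -0.0012  0.0003  0.0005 -0.0003  0.0002
  0.0003]
cap-tcp world [ 6.75037320e-04 -7.42816435e-05]
```

Emit:
{"api": "servo_tool", "payload": {"increments": [{"hand": 1,"travel": [0,15,0],"yaw": 0},{"hand": 1,"travel": [0,30,0],"yaw": 0},{"hand": 1,"travel": [0,36,0],"yaw": 0},{"hand": 1,"travel": [0,36,0],"yaw": 0},{"hand": 1,"travel": [0,36,0],"yaw": 0},{"hand": 1,"travel": [0,36,0],"yaw": 0},{"hand": 1,"travel": [0,36,0],"yaw": 0},{"hand": 1,"travel": [0,36,0],"yaw": 0},{"hand": 1,"travel": [0,36,0],"yaw": 0},{"hand": 1,"travel": [0,36,0],"yaw": 0},{"hand": 1,"travel": [0,30,0],"yaw": 0},{"hand": 1,"travel": [1,18,0],"yaw": 0},{"hand": 1,"travel": [0,5,0],"yaw": 0},{"hand": 1,"travel": [0,0,0],"yaw": 0},{"hand": 1,"travel": [0,0,0],"yaw": 0},{"hand": 1,"travel": [0,0,0],"yaw": 0}]}}

```text
t: 8.5
tcp_pos: [0.4808, 0.2002, 0.1661]
tool_rot: [0.053, 0.999, -0.0, -0.0]
force: [-0.5, -0.1, -1.3]
finger_gap: 0.413
```

```bash
python3 - <<'E'
from h import *
print(manip.sense()['tcp_pos'],manip.sense()['force'],manip.sense()['finger_gap']*85,yawang()[0],todelta((.4796,.2018,.12)))
s=snap('wrist','w7')
b=snap('scene','s7')['pixels'];a=snap('side','d7')['pixels']
cv2.imwrite('pics/e7.png',np.clip(1.4*np.hstack([cv2.resize(b[100:200,160:260],(400,400),interpolation=2),cv2.resize(a[210:340,190:320],(400,400),interpolation=2)]).astype(float)+20,0,255))
E
```

```text
[0.48082599 0.20018879 0.16613676] [-0.48802351 -0.13701108 -1.25244897] 35.09297164598104 83.89065738456159 [ 1.35498491  1.49199598 46.13715649][ WARN:0@4.513] global loadsave.cpp:1063 imwrite_ Unsupported depth image for selected encoder is fallbacked to CV_8U.
```

View pics/w7.png

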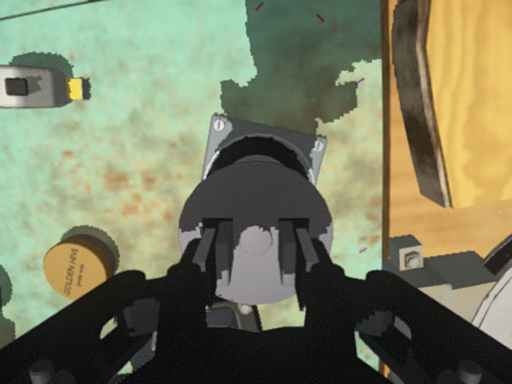

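View pics/e7.png

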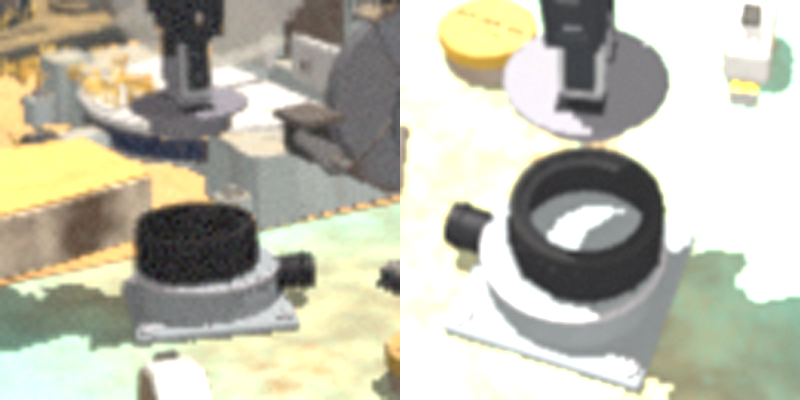

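The cap hangs above the collar. In the side crop the cap spans 503 to 670 and the collar 510 to 665. I'll descend to just above the seal and compare them in the same pictures.

Emit:
{"api": "servo_tool", "payload": {"increments": [{"hand": 1,"travel": [1.4,1.5,10],"yaw": 0},{"hand": 1,"travel": [0,0,20],"yaw": 0},{"hand": 1,"travel": [0,0,15],"yaw": 0},{"hand": 1,"travel": [0,0,8],"yaw": 0},{"hand": 1,"travel": [0,0,0],"yaw": 0},{"hand": 1,"travel": [0,0,0],"yaw": 0},{"hand": 1,"travel": [0,0,0],"yaw": 0}]}}

```text
t: 9.35
tcp_pos: [0.4804, 0.2028, 0.1139]
tool_rot: [0.053, 0.999, 0.0, 0.001]
force: [-0.4, 0.2, -0.7]
finger_gap: 0.417
```

```bash
python3 - <<'E'
from h import *
print(manip.sense()['tcp_pos'],manip.sense()['force'],manip.sense()['finger_gap']*85,yawang()[0],todelta((.4796,.2018,.12)))
b=snap('scene','s8')['pixels'];a=snap('side','d8')['pixels']
cv2.imwrite('pics/e8.png',np.clip(1.3*np.hstack([cv2.resize(b[120:190,175:245],(400,400),interpolation=2),cv2.resize(a[220:310,205:295],(400,400),interpolation=2)]).astype(float)+20,0,255).astype(np.uint8))
E
```

```text
[0.48042065 0.20284977 0.11389081] [-0.36907899  0.23794001 -0.67150383] 35.46850342822917 83.96383278373972 [ 0.69730357 -1.12792798 -6.11058567]
```

View pics/e8.png

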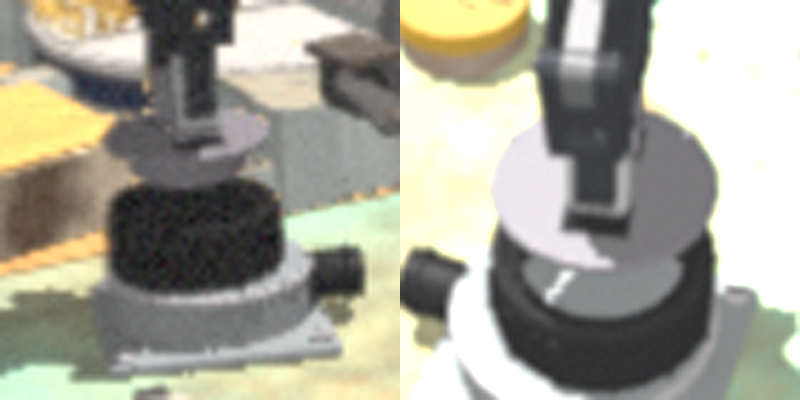

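```bash
python3 - <<'E'
from h import *
from scipy.optimize import least_squares
# perspective lateral fit: find centre minimizing projection extents of circle in cols
th=np.linspace(0,2*np.pi,720)
def ext(s,x,y,r,z):
    p=proj(s,np.c_[x+r*np.cos(th),y+r*np.sin(th),z+0*th]); return p[:,0].min(),p[:,0].max(),p[:,1].min(),p[:,1].max()
S=load('d8');C=load('s8')
ks=90/400;kc=70/400
sx=lambda u:205+(u-400+.5)*ks-.5
sy=lambda v:220+(v+.5)*ks-.5
cx=lambda u:175+(u+.5)*kc-.5
cy=lambda v:120+(v+.5)*kc-.5
z=.1139-.0077
# cap : side L493 R717 T~108 B268 ; scene L103 R271 T? B186
capo=np.array([sx(493),sx(717),sy(268),cx(103),cx(271),cy(186)])
def rc(v,full=False):
    a=ext(S,v[0],v[1],.042,z);b=ext(C,v[0],v[1],.042,z)
    return np.array([a[0],a[1],a[3],b[0],b[1],b[3]])-capo
f=least_squares(rc,[.48,.2]);print('cap',f.x,rc(f.x).round(2))
# collar: side0 L155 R457 T48 (scale6, org 200,250), scene0 L14.2 R44.2 T10.6 at 180,140
colo=np.array([200+155.5/6-.5,200+457.5/6-.5,250+48.5/6-.5,180+14.2-.45,180+44.2-.45,140+10.7-.45])
S0,C0=load('side0'),load('scene0')
def rm(v):
    a=ext(S0,v[0],v[1],.043,.070);b=ext(C0,v[0],v[1],.043,.070)
    return np.array([a[0],a[1],a[2],b[0],b[1],b[2]])-colo
g=least_squares(rm,[.48,.2]);print('col',g.x,rm(g.x).round(2))
print(f.x-g.x)
for _ in range(3):print(manip.sense()['tcp_pos'])
E
```

```text
cap [0.47912272 0.20103861] [-1.02  0.53 -1.52 -1.13 -0.75 -4.23]
col [0.48010242 0.20178644] [-1.26 -0.24 -1.28 -1.54 -1.36 -0.17]
[-0.0009797  -0.00074783]
[0.48036432 0.20286933 0.11397307]
[0.48036432 0.20286933 0.11397307]
[0.48036432 0.20286933 0.11397307]
```

Three views agree that the mouth is at about (0.480, 0.202), and the cap is within about 1 mm of it. I'll go down gently, feeling for the lip, which should come at TCP z of about 0.094.

Emit:
{"api": "servo_tool", "payload": {"increments": [{"hand": 1,"travel": [0.3,-0.5,8],"yaw": 0},{"hand": 1,"travel": [0,0,6],"yaw": 0},{"hand": 1,"travel": [0,0,2],"yaw": 0},{"hand": 1,"travel": [0,0,1],"yaw": 0},{"hand": 1,"travel": [0,0,1],"yaw": 0},{"hand": 1,"travel": [0,0,1],"yaw": 0},{"hand": 1,"travel": [0,0,1],"yaw": 0},{"hand": 1,"travel": [0,0,0],"yaw": 0},{"hand": 1,"travel": [0,0,0],"yaw": 0}]}}

```text
t: 10.35
tcp_pos: [0.4795, 0.2023, 0.0934]
tool_rot: [0.053, 0.999, 0.0, 0.0]
force: [0.8, 0.4, -0.5]
finger_gap: 0.413
```

Emit:
{"api": "servo_tool", "payload": {"increments": [{"hand": 1,"travel": [0,0,1],"yaw": 0},{"hand": 1,"travel": [0,0,1],"yaw": 0},{"hand": 1,"travel": [0,0,0],"yaw": 0}]}}

```text
t: 10.65
tcp_pos: [0.4794, 0.2023, 0.0912]
tool_rot: [0.053, 0.999, -0.0, -0.0]
force: [-0.2, -0.1, -1.0]
finger_gap: 0.416
```

Emit:
{"api": "servo_tool", "payload": {"increments": [{"hand": 1,"travel": [0,0,1],"yaw": 0},{"hand": 1,"travel": [0,0,1],"yaw": 0},{"hand": 1,"travel": [0,0,1],"yaw": 0},{"hand": 1,"travel": [0,0,0],"yaw": 0}]}}

```text
t: 11.05
tcp_pos: [0.4794, 0.2022, 0.0881]
tool_rot: [0.053, 0.999, -0.0, -0.0]
force: [-0.2, -0.8, -1.3]
finger_gap: 0.415
```

There's no contact yet, so the plug is inside the mouth and free. I'll keep going to the seal, which should touch at about 0.082.

Emit:
{"api": "servo_tool", "payload": {"increments": [{"hand": 1,"travel": [0,0,1],"yaw": 0},{"hand": 1,"travel": [0,0,1],"yaw": 0},{"hand": 1,"travel": [0,0,1],"yaw": 0},{"hand": 1,"travel": [0,0,1],"yaw": 0},{"hand": 1,"travel": [0,0,1],"yaw": 0},{"hand": 1,"travel": [0,0,0],"yaw": 0}]}}

```text
t: 11.65
tcp_pos: [0.4794, 0.2023, 0.0831]
tool_rot: [0.053, 0.999, -0.0, -0.0]
force: [-0.4, -0.2, -1.2]
finger_gap: 0.412
```

Emit:
{"api": "servo_tool", "payload": {"increments": [{"hand": 1,"travel": [0,0,1],"yaw": 0},{"hand": 1,"travel": [0,0,1],"yaw": 0},{"hand": 1,"travel": [0,0,0],"yaw": 0}]}}

```text
t: 11.95
tcp_pos: [0.4796, 0.2023, 0.0814]
tool_rot: [0.053, 0.999, 0.0, 0.0]
force: [-1.1, -0.6, 2.0]
finger_gap: 0.414
```

The seal touched at 0.0814, as predicted. I'll press on in small steps.

Emit:
{"api": "servo_tool", "payload": {"increments": [{"hand": 1,"travel": [0,0,1],"yaw": 0},{"hand": 1,"travel": [0,0,1],"yaw": 0},{"hand": 1,"travel": [0,0,0],"yaw": 0}]}}

```text
t: 12.25
tcp_pos: [0.4796, 0.2023, 0.0795]
tool_rot: [0.053, 0.999, 0.0, 0.0]
force: [-1.1, 0.4, 5.2]
finger_gap: 0.416
```

Emit:
{"api": "servo_tool", "payload": {"increments": [{"hand": 1,"travel": [0,0,1],"yaw": 0},{"hand": 1,"travel": [0,0,0],"yaw": 0},{"hand": 1,"travel": [0,0,0],"yaw": 0}]}}

```text
t: 12.55
tcp_pos: [0.4796, 0.2023, 0.0786]
tool_rot: [0.053, 0.999, 0.0, 0.0]
force: [-1.4, -0.7, 6.4]
finger_gap: 0.417
```

```bash
python3 - <<'E'
from h import *
print(manip.sense()['tcp_pos'],manip.sense()['force'],manip.sense()['ft_torque'],manip.sense()['finger_gap']*85)
b=snap('scene','s9')['pixels'];a=snap('side','d9')['pixels']
cv2.imwrite('pics/e9.png',np.clip(1.3*np.hstack([cv2.resize(b[120:190,175:245],(400,400),interpolation=2),cv2.resize(a[220:310,205:295],(400,400),interpolation=2)]).astype(float)+20,0,255).astype(np.uint8))
E
```

```text
[0.47962411 0.20231849 0.07862715] [-1.38024228 -0.66290192  6.35856521] [-0.03008977  0.18177345  0.00375648] 35.46324425956125
```

View pics/e9.png

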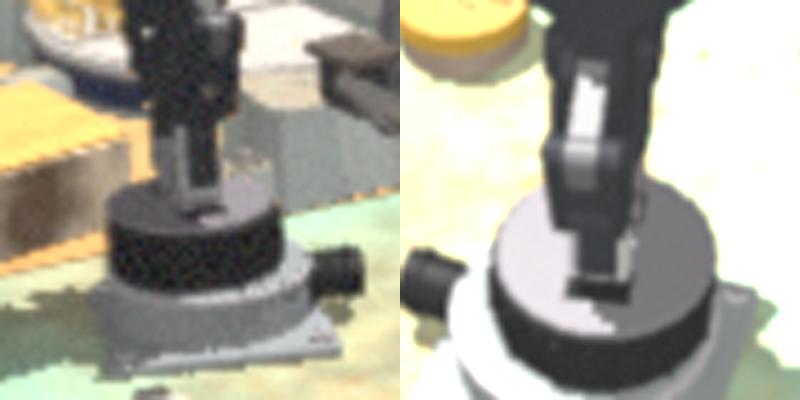

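Seal load is about 7.6 N, so it is squeezed roughly 3.5 mm, and the cap is level and seated with both tabs still pinched. I'll open slowly, following down slightly to cancel the pads' swing.

Emit:
{"api": "servo_tool", "payload": {"increments": [{"hand": 0.56,"travel": [0,0,0.3],"yaw": 0},{"hand": 0.53,"travel": [0,0,0.4],"yaw": 0},{"hand": 0.5,"travel": [0,0,0.4],"yaw": 0},{"hand": 0.47,"travel": [0,0,0.3],"yaw": 0},{"hand": 0.44,"travel": [0,0,0],"yaw": 0},{"hand": 0.41,"travel": [0,0,0],"yaw": 0},{"hand": 0.38,"travel": [0,0,0],"yaw": 0},{"hand": 0.35,"travel": [0,0,0],"yaw": 0},{"hand": 0.3,"travel": [0,0,0],"yaw": 0},{"hand": 0.2,"travel": [0,0,0],"yaw": 0},{"hand": 0.1,"travel": [0,0,0],"yaw": 0},{"hand": 0,"travel": [0,0,0],"yaw": 0},{"hand": 0,"travel": [0,0,0],"yaw": 0},{"hand": 0,"travel": [0,0,0],"yaw": 0}]}}

```text
t: 14.05
tcp_pos: [0.4795, 0.2023, 0.0769]
tool_rot: [0.053, 0.999, -0.0, -0.0]
force: [0.1, 0.5, 0.7]
finger_gap: 1.001
```

```bash
python3 - <<'E'
from h import *
print(manip.sense()['tcp_pos'],manip.sense()['force'],manip.sense()['ft_torque'],manip.sense()['finger_gap']*85)
s=snap('wrist','w10')
im=cv2.resize(s['pixels'],(800,600));cv2.imwrite('pics/w10b.png',np.clip(im.astype(float)*1.3+15,0,255).astype(np.uint8))
E
```

```text
[0.47949371 0.20227645 0.07689631] [0.05681434 0.45204938 0.66312119] [ 0.01489766 -0.00653216  0.04145606] 85.12001333207013
```

View pics/w10b.png

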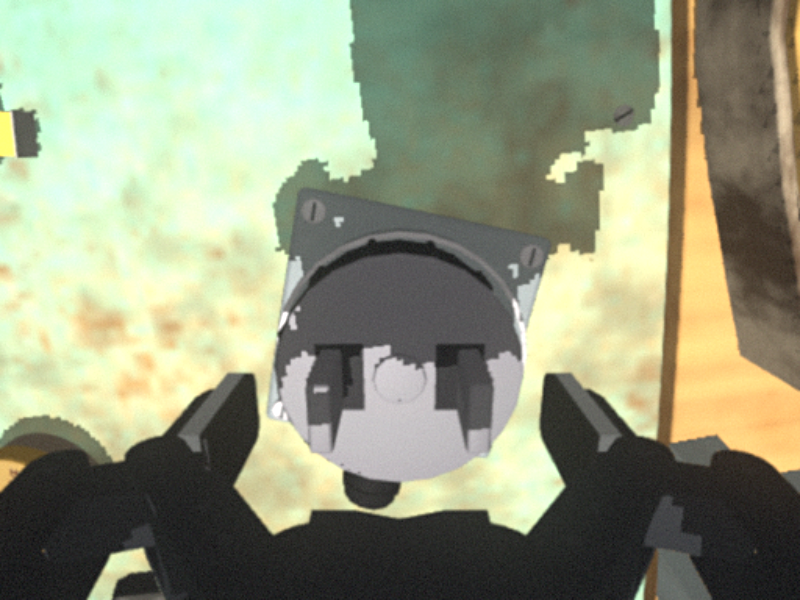

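The jaws are open and the ears have sprung out to about (322,400) and (478,400), roughly the same spacing as when free. I'll retreat upward and check.

Emit:
{"api": "servo_tool", "payload": {"increments": [{"hand": 0,"travel": [0,0,-10],"yaw": 0},{"hand": 0,"travel": [0,0,-25],"yaw": 0},{"hand": 0,"travel": [0,0,-35],"yaw": 0},{"hand": 0,"travel": [0,0,-35],"yaw": 0},{"hand": 0,"travel": [0,0,-35],"yaw": 0},{"hand": 0,"travel": [0,0,-20],"yaw": 0},{"hand": 0,"travel": [0,0,0],"yaw": 0},{"hand": 0,"travel": [0,0,0],"yaw": 0},{"hand": 0,"travel": [0,0,0],"yaw": 0}]}}

```text
t: 15.0
tcp_pos: [0.4784, 0.2021, 0.2359]
tool_rot: [0.053, 0.999, -0.0, -0.001]
force: [-0.6, 0.6, -0.4]
finger_gap: 0.995
```

```bash
python3 - <<'E'
from h import *
print(manip.sense()['tcp_pos'],manip.sense()['force'])
w=snap('wrist','w11')['pixels'];b=snap('scene','s11')['pixels'];a=snap('side','d11')['pixels']
o=np.hstack([cv2.resize(b[130:200,175:245],(400,400),interpolation=2),cv2.resize(a[240:330,205:295],(400,400),interpolation=2)])
cv2.imwrite('pics/e11.png',np.clip(1.3*o.astype(float)+20,0,255).astype(np.uint8))
c=cv2.resize(w[130:260,190:330],None,fx=5,fy=4.6 if 0 else 5,interpolation=2)[:600]
cv2.imwrite('pics/w11c.png',np.clip(1.4*c.astype(float)+15,0,255).astype(np.uint8));cv2.imwrite('pics/w11.png',w)
E
```

```text
[0.47844966 0.20207825 0.23589739] [-0.5957719   0.63126828 -0.38973474]
```

View pics/e11.png

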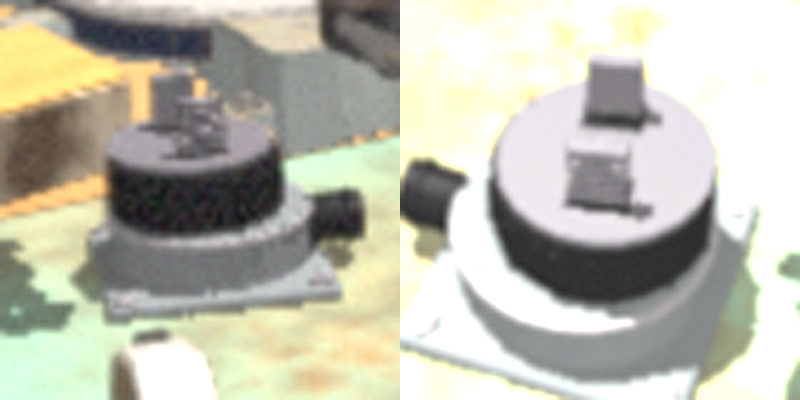

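View pics/w11c.png

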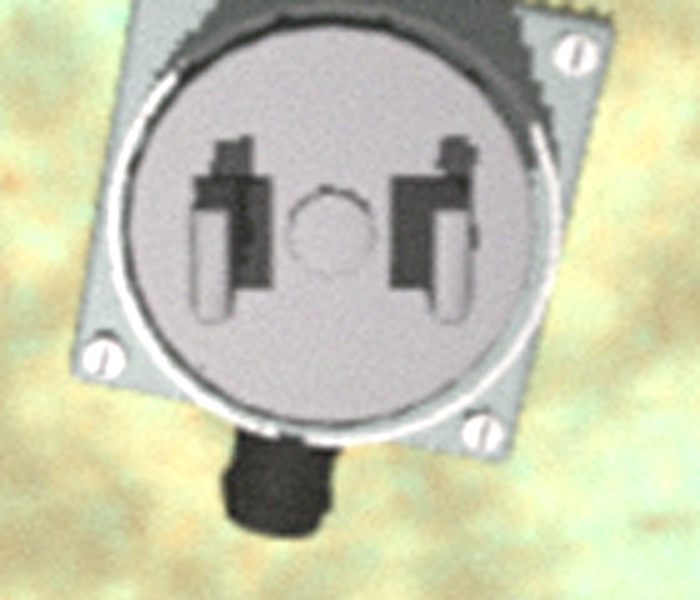

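The cap is seated level, and both ears stand out at (212,265) and (452,265) in the crop. I'll measure their spacing and the cap's height.

```bash
python3 - <<'E'
from h import *
from scipy.optimize import least_squares
s=load('w11');P=lambda x,y:(190+(x+.5)/5-.5,130+(y+.5)/5-.5)
l=onz(s,P(212,265),.100);r=onz(s,P(452,265),.100);print('ear centre spacing',np.linalg.norm(l-r),(l+r)/2)
l,r=onz(s,P(128,220),.072),onz(s,P(532,220),.072);print('flange dia',np.linalg.norm(l-r),(l+r)/2)
# height of near/far ear tops by side+scene triangulation
S,C=load('d11'),load('s11')
sp=lambda u,v:(205+(u-400+.5)*.225-.5,240+(v+.5)*.225-.5); cp=lambda u,v:(175+(u+.5)*.175-.5,130+(v+.5)*.175-.5)
def tri(a,b):
    (o1,d1),(o2,d2)=ray(S,a),ray(C,b);A=np.c_[d1,-d2];q=np.linalg.lstsq(A,o2-o1,rcond=None)[0];p,w=o1+q[0]*d1,o2+q[1]*d2;return (p+w)/2,np.linalg.norm(p-w)
# +y ear = near in side (599,143), far in scene(174,76); -y ear: side far (615,62), scene near (204,98)
print('+y ear',tri(sp(599,143),cp(174,76)),'-y ear',tri(sp(615,62),cp(204,98)))
E
```

```text
ear centre spacing 0.04511020517323294 [0.48006225 0.20210429 0.1       ]
flange dia 0.08294498873198898 [0.47751648 0.20197913 0.072     ]
+y ear (array([0.48200801, 0.22221546, 0.09962724]), np.float64(0.004243819363732904)) -y ear (array([0.47835975, 0.18079033, 0.09996422]), np.float64(0.006012240774964277))
```

Ear spacing is 45.1 mm against 45 mm when free. Both ear tops are at z of about 0.100, so the cap origin is at about 0.052, which is 14 mm below the rim and level. The arm is clear, so I'll hand in.

```bash
python3 -c "
from h import *
print(manip.sign_off())"
```

```text
the job is handed in; nothing more can be done
None
```

The cap is latched in the inlet and the job is handed in, about 15 s into the 64 s allowed. No verdict is reported, so this rests on my own checks.

**What I did:** I found the cap and the off-centre mouth in the images, pinched both tabs with 30 N and lifted the cap level. It went into the mouth without touching the lip and met the seal where predicted. I pressed it about 3 mm into the seal with roughly 8 N, then opened the jaws slowly and withdrew upward.

**Last checks:**
- **Tabs:** ear spacing is 45.1 mm, against 45 mm when free, so both tabs are sprung out.
- **Height and level:** both ear tops are at about 0.100 m, so the cap's origin is about 14 mm below the rim and the cap is level. The sight lines from the two cameras missed each other by 4 to 6 mm, so this is only a rough confirmation.
- **Position:** the ears put the cap at about (0.480, 0.202), the same place I measured for the mouth. The flange edge read about 2.5 mm off in x, which is more than the stated 2 mm calibration error.
- **Robot clear:** the TCP is at 0.236 m, with no contact force beyond sensor noise.
- **Other things on the bench:** the arm never went near the tape, tin, sanding block or green look-alike. I did not measure their positions again.

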